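# Rolling-ball dish demonstration by the classroom sink

## Task

Show the class how the wooden ball always finds the low point: take the steel dish by the grip on its overhead handle and lift it level about 10 cm above its teardrop-shaped board, tip it about 25 degrees so that the ball rolls to the side, then bring it level again so that the ball comes back to the middle. Then, keeping the dish level and the ball in the middle, turn it about a quarter turn anticlockwise (seen from above) until its pouring lip points the same way as the point of the board, and finish still holding it there, level, still and up over the middle of the board. The ball must stay in the dish, and everything else stays where it is.

Things in the scene. Friction and masses are not known exactly. Their poses are not given: they have to be found in the camera images.
- board: Fixed teardrop-shaped wooden board, 15 mm thick: a disc 170 mm across with a right-angled point. Origin: centre of the disc, on its underside (table height). Its x axis runs from there to the point, z up. The dish stands in the middle of it at the start.
- board_tip (a point): The point of the board, 120 mm from the disc's centre along the board's x axis, on its upper face (15 mm above the table).
- dish_grip (a point): Centre of the dish's dark wooden grip: a flat-sided bar 16 mm thick along x, 70 mm long along y, 20 mm high, on a rigid arched handle of 8 mm bar rising from opposite sides of the rim, 120 mm above the underside, over the middle. Axes of the dish: x to the pouring lip, y along the grip, z up. At the start it is 135 mm above the table, the lip 72 to 109 degrees clockwise from the board's point.
- dish_mid (a point): Point on the axis of the steel dish, 28 mm above its underside (92 mm below the grip's centre): the ball's centre when it rests in the middle. Axes as dish_grip. The dish is 136 mm across, 40 mm high, about 0.26 kg; inside, its floor slopes about 12 degrees down to the middle, with a steep outer wall. It stands level on the board at the start.
- dish_lip (a point): Outer end of the pouring lip, a flat steel tongue 26 mm wide sticking out of the rim: 90 mm from the dish's axis along its x, 40 mm above its underside. It lies on the same side of the dish all along; the ball cannot run out through it.
- ball_center (a point): Centre of the loose wooden ball, 36 mm across, 24 g, lying in the middle of the dish. It stays in the middle under tilts up to about 12 degrees, surely rolls to the side wall from about 21 degrees, and rolls back when the dish is level. (Its axes turn as it rolls.)
- egg_cup: white ceramic egg cup with a brown egg in it, 48 mm across, 75 mm high; bystander, to be left alone. Origin: centre of its underside.
- tumbler: clear glass tumbler, 68 mm across, 85 mm high; bystander, to be left alone. Origin: centre of its underside.
- bowl: plain round steel bowl without handle or lip, 136 mm across, 45 mm high, empty; bystander, to be left alone. Origin: centre of its underside.
- beaker: blue plastic cup, 72 mm across, 100 mm high; bystander, to be left alone. Origin: centre of its underside.
- cylinder: measuring cylinder: clear tube 44 mm across on a white 100 mm square foot, 260 mm high; bystander, to be left alone. Origin: centre of its underside.
- spoon: spoon, 170 mm long, lying flat; bystander, to be left alone. Origin: centre of its underside.
There are look-alikes about, which are no part of the job. What is shaped like the part that bears dish_grip but green or pink is not meant.

How it is judged (in metres and radians):
On the way, in this order (a step that is already met when the one before it is completed fails the run):
1. the dish is held level, lifted at least 50 mm above its board (height (world z) of dish_grip above 0.185 m and contact force between dish and the fingers above 0.5 N and angle between dish_grip's own z axis and vertical below 0.14 rad), for 0.1 s.
2. the lifted dish is tipped between 16 and 34 degrees and the ball has rolled at least 15 mm off the middle (height (world z) of dish_grip above 0.185 m and contact force between dish and the fingers above 0.5 N and angle between dish_grip's own z axis and vertical between 0.28 and 0.593 rad and distance between ball_center and dish_mid above 0.015 m), for 0.2 s.
3. the dish is level again within 6 degrees with the ball back within 12 mm of the middle, before it is turned (height (world z) of dish_grip above 0.185 m and contact force between dish and the fingers above 0.5 N and angle between dish_grip's own z axis and vertical below 0.1 rad and distance between ball_center and dish_mid below 0.012 m and angle between the x axis of dish_grip and the x axis of board, either way round above 0.9 rad), for 0.2 s.
4. the dish is turned until its lip points as the board's point does, within 12 degrees, level and with the ball in the middle (height (world z) of dish_grip above 0.185 m and contact force between dish and the fingers above 0.5 N and angle between dish_grip's own z axis and vertical below 0.1 rad and distance between ball_center and dish_mid below 0.012 m and angle between the x axis of dish_grip and the x axis of board, either way round below 0.21 rad and x of dish_lip in the frame of board above 0.02 m), for 0.2 s.
At the end, for the whole second after the job is handed in: The dish is still held in the fingers, still, at least 50 mm (at most 225 mm) above its board and within 60 mm of over the disc's centre, level within 6 degrees, lip pointing as the board's point does within 12 degrees, ball within 12 mm of the middle (all of step 4 and height (world z) of dish_grip below 0.36 m and horizontal distance between dish_mid and board below 0.06 m and linear speed of dish below 0.03 m/s and angular speed of dish below 0.15 rad/s); the arm keeps its last pose, push and grip.
It fails at once if the dish is turned the wrong way (clockwise) or far past the point (angle between the x axis of dish_grip and the x axis of board, either way round below 0.6 rad and x of dish_lip in the frame of board below -0.03 m).
It fails at once if the ball leaves the dish (distance between ball_center and dish_mid above 0.085 m).
It fails at once if the dish is tipped beyond 40 degrees (angle between dish_grip's own z axis and vertical above 0.7 rad).
It fails at once if the dish is tipped beyond 12 degrees, or the ball strays more than 20 mm from the middle, during the turn (angle between the x axis of dish_grip and the x axis of board, either way round below 0.9 rad and (angle between dish_grip's own z axis and vertical above 0.21 rad or distance between ball_center and dish_mid above 0.02 m)).
It fails at once if a bystander is moved more than 30 mm (distance of any of egg_cup, tumbler, bowl, beaker, cylinder, spoon from where it was at the start of the episode above 0.03 m).
It also fails if it takes over 46 s, if anything falls off the work surface, if the arm or the gripper's body presses on something with over 40 N, if the wrist force passes 120 N, or if a joint passes its speed limit or range.

## Robot

A 6-joint arm with a two-finger parallel gripper is mounted at the origin on the work surface. World frame = base frame: x ahead of the robot, y to its left, z up, the work surface at z = 0. Lengths are in mm, angles in rad, forces in N, time in s.
With the tool pointing down it reaches from about 350 to 775 mm from the base axis. Payload 7.3 kg.
Tool frame: the origin (TCP) lies on the centre line of the jaws, within the pads' length; the fingertips stand 22 mm ahead of it and the grasp point (between the pads) lies 3 mm ahead of it; z points along the fingers, y is the direction in which the jaws open and shut (so a half turn about z gives the same grasp; the last joint's range is limited). The gripper opens to 92 mm and grips with 3 to 60 N. Pads are 19 mm wide; open, the fingers measure 130 mm over their backs; the gripper's body (75 mm by 190 mm) begins 47 mm behind the grasp point.
Start: joints at [-1.348, 0.342, 1.524, -0, 1.275, -0.146], TCP at [189.283, -489.709, 248.741] pointing down, gripper open.
Joint ranges: [-2.53, 2.53], [-0.77, 2.02], [0.04, 2.7], [-1, 4.14], [0.28, 2.66], [-3.11, 3.11]. Speed limits (rad/s): [2.57, 2.57, 3.14, 3.14, 3.14, 3.14].

## Interface

Orientations are given as [roll, pitch, yaw] about the fixed x, y, z axes, in that order (R = Rz(yaw) Ry(pitch) Rx(roll)).
In Python, from plant import get_obs, capture, close_job gives the robot as it stands.
- The arm moves only by the tool carry_out, never from a script. Its arguments are lists of equal length, an entry for each row: "xyz": the shift along the tool's x, y, z scaled (see below), a list of three; "dr": the turn, a rotation vector about the tool's x, y, z scaled (see below), a list of three. A call has 1 to 8 rows; each row shifts and turns the commanded pose from where the row before left it, along the tool's axes as they then stand; what a row does not reach is not made up. The controller multiplies each number of a shift by 0.06 m and each number of a turn by 8 degrees. A row lasts 1/8 s, in which the tool goes at most 62.5 mm and 10.7 degrees, less where a joint would pass 70% of its speed; a pose out of reach is approached as far as the arm can. A call with a number of a shift or a turn outside -1 to 1 is refused whole. A call with a gripper value outside its range is refused whole. "gripper" is the gripper's target within -1 to 1 (fully open at 1, half-way at 0, shut at -1), set as the call begins (left out, the last holds). The fingers move at their own pace and stop on an object; the grip force is fixed at half the most. Time passes only in rows, so rows that do not move let the fingers close. It gives the time, the measured TCP pose, the force and the opening at its end, in the units of the state.
- get_obs(): the state, without advancing time (a new reading comes with each control period).
- capture(name): name is "scene" or "top"; returns a dict with "image" (384x512x3 uint8, blue, green, red), "fx", "fy", "cx", "cy" (pixels), "pose" (4x4, takes a point from camera to world coordinates). Camera axes: x right, y up, looking along -z (the intrinsics and any distortion apply to the point x, -y, -z); pixel columns grow to the right and rows downward; lengths in mm; the calibration is good to about 2 mm. A picture is of the moment at which its call begins. There is no depth.
- close_job(): hands the job in, once; it reports no verdict.
The state is a dict: "time": time; "joint_positions": joint angles; "dq": joint speeds; "tau": joint torques, N m; "tool_pos": TCP position; "tcp_rot": TCP orientation; "contact_force": force on the tool from outside, world axes, zero at the start; "moment": the same for the moment, N m; "grip_width": finger opening in mm.
Only numpy, scipy, OpenCV 4.12 (cv2) and the standard library are available. Lean on these libraries where they do the work, as an engineer would, in place of code of your own. Each camera call takes 0.05 s, during which the arm holds its last target.

## Working session

There is one attempt and no reset: what is moved stays moved. The work goes in short steps, Python scripts to look and compute and a tool call to move; the robot and the scene stay as the last step left them, time stands still between calls to the robot, and variables do not carry over. Pictures are saved under pics/ and viewed, and the job is handed in when it is done.

Besides the shell and the picture viewer there is one more tool, called after "Call:" as a command line: name --argument value ..., lists and objects as JSON in quotes. carry_out: Moves the arm, as the interface text tells. Shifts and turns lie within -1 to 1; 1 stands for 0.06 m of shift or 8 degrees of turn. Its arguments: {"type":"object","properties":{"xyz":{"type":"array"},"dr":{"type":"array"},"gripper":{"type":"number"}},"required":["xyz","dr"]}

```bash
mkdir -p pics
cat > h.py <<'E'
import numpy as np, cv2
from plant import get_obs, capture
def ray(c,u,v):
    d=np.array([(u-c['cx'])/c['fx'],-(v-c['cy'])/c['fy'],-1.0]); P=np.array(c['pose'],float)
    return P[:3,3],P[:3,:3]@d
def onz(c,u,v,z):
    o,d=ray(c,u,v); return o+d*(z-o[2])/d[2]
def proj(c,p):
    P=np.array(c['pose'],float); q=P[:3,:3].T@(np.array(p,float)-P[:3,3])
    return c['cx']+c['fx']*q[0]/-q[2], c['cy']-c['fy']*q[1]/-q[2]
def tri(c1,p1,c2,p2):
    o1,d1=ray(c1,*p1);o2,d2=ray(c2,*p2)
    s=np.linalg.lstsq(np.c_[d1,-d2],o2-o1,rcond=None)[0]
    a=o1+s[0]*d1;b=o2+s[1]*d2
    return (a+b)/2,np.linalg.norm(a-b)
E
python3 - <<'E'
from h import *
import pickle
o=get_obs();print(o)
for n in ('scene','top'):
    c=capture(n);pickle.dump(c,open(n+'0.pkl','wb'));cv2.imwrite(f'pics/{n}0.png',c['image'])
    print(n,{k:v for k,v in c.items() if k!='image'})
E
```

```text
{'time': 0.0, 'joint_positions': array([-1.34800932e+00,  3.42739515e-01,  1.52502187e+00, -1.99205620e-05,
        1.27537721e+00, -1.45993496e-01]), 'dq': array([ 0.00037991,  0.00042844,  0.00072917, -0.00041805, -0.00073302,
        0.00043312]), 'tau': array([ 2.11041042e-03, -4.31237304e+01, -2.44223160e+01,  7.19958334e-02,
        5.57671837e-02, -1.16507103e-04]), 'tool_pos': array([ 189.18699863, -489.33086717,  248.03452193]), 'tcp_rot': array([-3.14006039e+00, -2.06050580e-04,  3.68786155e-01]), 'contact_force': array([ 0.83131442, -0.64439186,  0.48109734]), 'moment': array([ 0.07734686, -0.0396586 ,  0.04994858]), 'grip_width': 91.96476171148288}
scene {'fx': 385.44422702192645, 'fy': 385.44422702192645, 'cx': 247.49209052605408, 'cy': 191.53591763002282, 'pose': array([[-7.34997793e-01, -3.73964188e-01,  5.65622693e-01,
         1.25561840e+03],
       [ 6.78057508e-01, -4.00392995e-01,  6.16379319e-01,
         7.99595886e+02],
       [-4.03242804e-03,  8.36562153e-01,  5.47857193e-01,
         8.60828826e+02],
       [ 0.00000000e+00,  0.00000000e+00,  0.00000000e+00,
         1.00000000e+00]])}
top {'fx': 353.9269145882663, 'fy': 353.9269145882663, 'cx': 255.50941599283234, 'cy': 190.13011161581665, 'pose': array([[-2.12318048e-02,  9.99481932e-01, -2.41883726e-02,
         4.41140959e+02],
       [-9.99762523e-01, -2.13441531e-02, -4.39602436e-03,
        -4.29405947e+01],
       [-4.91002725e-03,  2.40892929e-02,  9.99697753e-01,
         1.41284348e+03],
       [ 0.00000000e+00,  0.00000000e+00,  0.00000000e+00,
         1.00000000e+00]])}
```

```bash
ls -la . pics
```

```text
.:
total 1176
drwxr-xr-x  3 agent agent   4096 Dec  7 05:33 .
drwxr-xr-x 23 root  root    4096 Dec  7 05:32 ..
-rw-r--r--  1 agent agent    604 Dec  7 05:33 h.py
drwxr-xr-x  2 agent agent   4096 Dec  7 05:33 pics
-rw-r--r--  1 agent agent 590261 Dec  7 05:33 scene0.pkl
-rw-r--r--  1 agent agent 590261 Dec  7 05:33 top0.pkl

pics:
total 564
drwxr-xr-x 2 agent agent   4096 Dec  7 05:33 .
drwxr-xr-x 3 agent agent   4096 Dec  7 05:33 ..
-rw-r--r-- 1 agent agent 304885 Dec  7 05:33 scene0.png
-rw-r--r-- 1 agent agent 259036 Dec  7 05:33 top0.png
```

View pics/scene0.png

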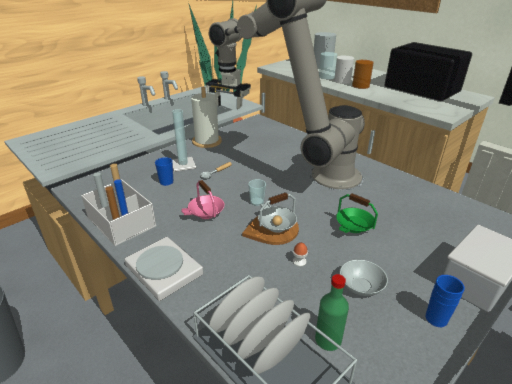

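View pics/top0.png

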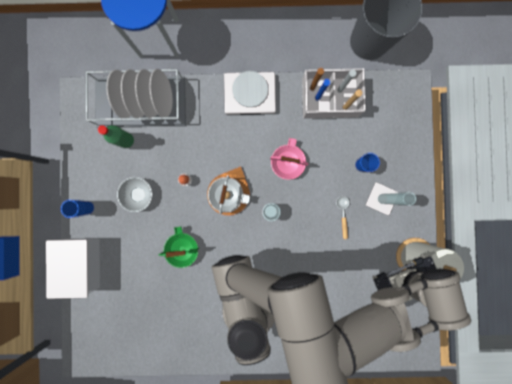

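Candidates are the steel dish with a handle (top 228,194 / scene 278,215), the pink look-alike (top 290,160 / scene 205,203), the green look-alike (top 181,250 / scene 355,215) and the plain bowl with no handle (top 135,194). I choose the steel dish on the board and check it in a crop.

Run:
```python
import pickle,cv2,numpy as np
t=pickle.load(open('top0.pkl','rb'))['image'];s=pickle.load(open('scene0.pkl','rb'))['image']
a=cv2.resize(t[160:225,195:285],None,fx=8,fy=8,interpolation=cv2.INTER_CUBIC)
b=cv2.resize(s[175:250,235:310],None,fx=7,fy=7,interpolation=cv2.INTER_CUBIC)
cv2.imwrite('pics/ct.png',a);cv2.imwrite('pics/cs.png',b)
```

```text
(no output)
```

View pics/ct.png

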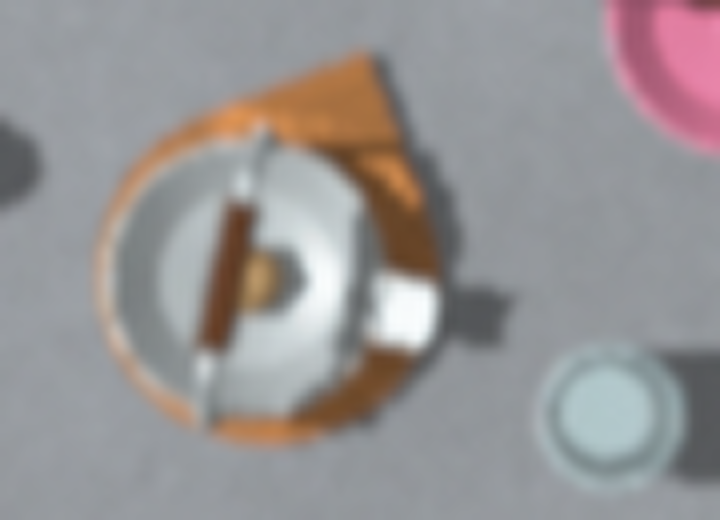

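View pics/cs.png

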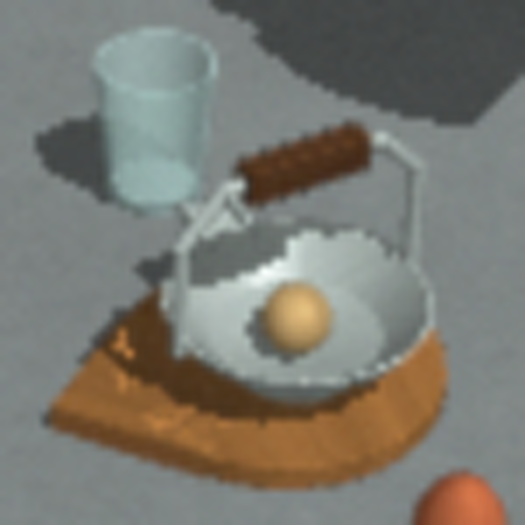

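The crops confirm it: steel dish with its dark grip at top ≈(223,194), ball beside it, white lip at ≈(249,199), board point at ≈(240.5,166.5). Now I measure.

```bash
cat > meas.py <<'E'
from h import *
def grip(c,x0,x1,y0,y1):
    im=c['image'].astype(int); b,g,r=im[...,0],im[...,1],im[...,2]
    m=((r<130)&(r>b*1.7)&(r-b>25)&(g<75)).astype(np.uint8); k=np.zeros_like(m);k[y0:y1,x0:x1]=m[y0:y1,x0:x1]
    n,l,st,ce=cv2.connectedComponentsWithStats(k)
    i=1+np.argmax(st[1:,4]);ys,xs=np.where(l==i)
    p=np.c_[xs,ys].astype(float);mu=p.mean(0);w,v=np.linalg.eigh(np.cov((p-mu).T))
    return mu,v[:,1],np.sqrt(w*12),st[i]
E
python3 - <<'E'
from meas import *
import pickle
t=pickle.load(open('top0.pkl','rb'));s=pickle.load(open('scene0.pkl','rb'))
gt=grip(t,215,235,180,210);gs=grip(s,260,300,185,215)
print(gt,gs)
print('tri',tri(t,gt[0],s,gs[0]))
G=onz(t,*gt[0],145);print('top@145',G, 'scene@135',onz(s,*gs[0],137))
a=onz(t,*(gt[0]+10*gt[1]),145)-G;print('grip axis deg',np.degrees(np.arctan2(a[1],a[0])))
# crop px -> image px
f=lambda u,v,s,x,y:((u+.5)/s-.5+x,(v+.5)/s-.5+y)
lip=onz(t,*f(437,313,8,195,160),55);tip=onz(t,*f(367,53,8,195,160),15)
print('lip',lip,'tip',tip)
tips=onz(s,*f(50,412,7,235,175),15);print('tip scene',tips)
# board: orange mask -> disc fit
im=cv2.cvtColor(t['image'],cv2.COLOR_BGR2HSV)
b=t['image'].astype(int)
k=((b[...,2]-b[...,0]>45)).astype(np.uint8);k[:160]=0;k[225:]=0;k[:,:200]=0;k[:,262:]=0
cs,_=cv2.findContours(k,0,1);P=np.vstack(cs)[:,0];h=cv2.convexHull(P)[:,0]
W=np.array([onz(t,*p,15)[:2] for p in h]);
print(np.round(W))
d=lip[:2]-G[:2];print('lip dir',np.degrees(np.arctan2(d[1],d[0])),np.linalg.norm(d))
d=tip[:2]-G[:2];print('tip dir',np.degrees(np.arctan2(d[1],d[0])),np.linalg.norm(d))
ball=tri(t,f(258,280,8,195,160),s,f(298,317,7,235,175));print('ball',ball)
for nm,uv,z in [('tumbler',(271,212),85),('egg',(184,180),75),('green grip',(181,252),145),('pinkgrip',(290,160),145)]: print(nm,onz(t,*uv,z)[:2])
E
```

```text
(array([223.07894737, 194.44736842]), array([-0.22304927,  0.97480717]), array([ 2.35907174, 15.83357843]), array([221, 187,   5,  16,  38], dtype=int32)) (array([278.23762376, 197.86138614]), array([-0.93953459,  0.34245401]), array([ 5.87434249, 17.3509329 ]), array([270, 193,  18,  11, 101], dtype=int32))
tri (array([458.1282972 ,  80.99132002, 135.02386821]), np.float64(2.4036472107079803))
top@145 [458.82535269  79.16436359 145.        ] scene@135 [459.38670585  83.73471663 137.        ]
grip axis deg 166.00952634745732
lip [441.68635417 -12.02837076  55.        ] tip [571.0073911   20.83533971  15.        ]
tip scene [575.00345928  27.52005829  15.        ]
[[464.  -7.]
 [417.   6.]
 [409.  10.]
 [398.  22.]
 [383.  50.]
 [379.  66.]
 [379.  78.]
 [384.  93.]
 [392. 113.]
 [396. 121.]
 [404. 129.]
 [495. 147.]
 [499. 147.]
 [515. 138.]
 [530. 122.]
 [542. 102.]
 [564.  43.]
 [568.  31.]
 [568.  23.]
 [564.  19.]
 [504.  -4.]
 [480.  -7.]]
lip dir -100.64415051894566 92.78933165040525
tip dir -27.472165700765945 126.4400441660541
ball (array([457.23861605,  77.18398267,  39.84867098]), np.float64(6.603358914203103))
tumbler [390.08920797 -93.38430613]
egg [517.66407175 232.91187168]
green grip [256.48925822 233.41446621]
pinkgrip [ 577.31676374 -163.42015502]
```

```bash
cat >> h.py <<'E'
from scipy.spatial.transform import Rotation as R
def rot(o): return R.from_euler('xyz',o['tcp_rot']).as_matrix()
def delta(o,p,yaw=None):
    "tool-frame shift in mm and units to reach p"
    return rot(o).T@(np.array(p)-o['tool_pos'])
E
python3 - <<'E'
from h import *
import pickle
t=pickle.load(open('top0.pkl','rb'))
f=lambda u,v,s=8,x=195,y=160:((u+.5)/s-.5+x,(v+.5)/s-.5+y)
# board edge pts (upper face) from crop
pts=np.array([onz(t,*f(*q),15)[:2] for q in [(95,290),(110,205),(125,365),(180,420),(270,445),(330,432),(438,250),(395,398)]])
A=np.c_[2*pts,np.ones(len(pts))];x=np.linalg.lstsq(A,(pts**2).sum(1),rcond=None)[0]
print('board c',x[:2],np.sqrt(x[2]+x[0]**2+x[1]**2))
d=np.array([571.5,21.5])-x[:2];print(np.linalg.norm(d),np.degrees(np.arctan2(d[1],d[0])))
pts=np.array([onz(t,*f(*q),55)[:2] for q in [(110,280),(135,190),(190,140),(135,355),(300,145),(215,415),(280,415)]])
A=np.c_[2*pts,np.ones(len(pts))];x=np.linalg.lstsq(A,(pts**2).sum(1),rcond=None)[0]
print('dish c',x[:2],np.sqrt(x[2]+x[0]**2+x[1]**2))
d=np.array([441.7,-12])-x[:2];print(np.linalg.norm(d),np.degrees(np.arctan2(d[1],d[0])))
print('shift',delta(get_obs(),[459,79,215])/60)
E
```

```text
board c [463.47722317  71.40089717] 85.35320567600843
118.99167976311745 -24.794477991953507
dish c [462.07981649  77.23306008] 68.44152338586191
91.5307376275848 -102.8650476882463
shift [ 7.60894939 -7.21418019  0.56333791]
```

Call:
carry_out --xyz '[[0.3,-0.3,0],[0.65,-0.6,0],[0.65,-0.6,0],[0.65,-0.6,0],[0.65,-0.6,0],[0.65,-0.6,0],[0.65,-0.6,0],[0.65,-0.6,0]]' --dr '[[0,0,0],[0,0,0],[0,0,0],[0,0,0],[0,0,0],[0,0,0],[0,0,0],[0,0,0]]' --gripper 1

```text
time: 1.1
tool_pos: [363.8, -131.3, 248.7]
tcp_rot: [3.141, -0.0, 0.368]
contact_force: [0.6, -0.4, -0.2]
grip_width: 92.1
```

Call:
carry_out --xyz '[[0.65,-0.6,0],[0.65,-0.6,0],[0.65,-0.6,0],[0.5,-0.6,0],[0.3,-0.3,0],[0,0,0],[0,0,0],[0,0,0]]' --dr '[[0,0,0],[0,0,0],[0,0,0],[0,0,0.85],[0,0,0.85],[0,0,0.87],[0,0,0.87],[0,0,0.87]]'

```text
time: 2.1
tool_pos: [461.3, 76.4, 248.3]
tcp_rot: [3.141, 0.001, -0.237]
contact_force: [-0.5, -0.5, 0.2]
grip_width: 91.8
```

Run:
```python
from h import *
o=get_obs();print(o['time'],o['tool_pos'],np.degrees(o['tcp_rot']),o['joint_positions'],delta(o,[460.5,78.5,138])/60)
```

```text
2.1 [461.31835537  76.43800806 248.29352741] [ 1.79980563e+02  5.51570645e-02 -1.35560304e+01] [ 1.49134944e-04  2.37890728e-01  1.67302192e+00 -1.10276595e-04
  1.23169540e+00  1.80757940e+00] [-0.01954505 -0.03083575  1.83823477]
```

Call:
carry_out --xyz '[[-0.02,-0.03,0.4],[0,0,0.5],[0,0,0.45],[0,0,0.3],[0,0,0.15],[0,0,0.04],[0,0,0]]' --dr '[[0,0,0],[0,0,0],[0,0,0],[0,0,0],[0,0,0],[0,0,0],[0,0,0]]'

```text
time: 2.98
tool_pos: [461.1, 78.3, 138.7]
tcp_rot: [-3.142, -0.001, -0.233]
contact_force: [-0.4, 0.1, -0.2]
grip_width: 91.7
```

Run:
```python
from h import *
o=get_obs();print(o['time'],o['tool_pos'],np.degrees(o['tcp_rot']))
c=capture('scene');cv2.imwrite('pics/s1.png',cv2.resize(c['image'][140:250,210:340],None,fx=6,fy=6,interpolation=cv2.INTER_CUBIC))
```

```text
2.975 [461.10418122  78.27615099 138.69157001] [-1.79995069e+02 -4.01158050e-02 -1.33469993e+01]
```

View pics/s1.png

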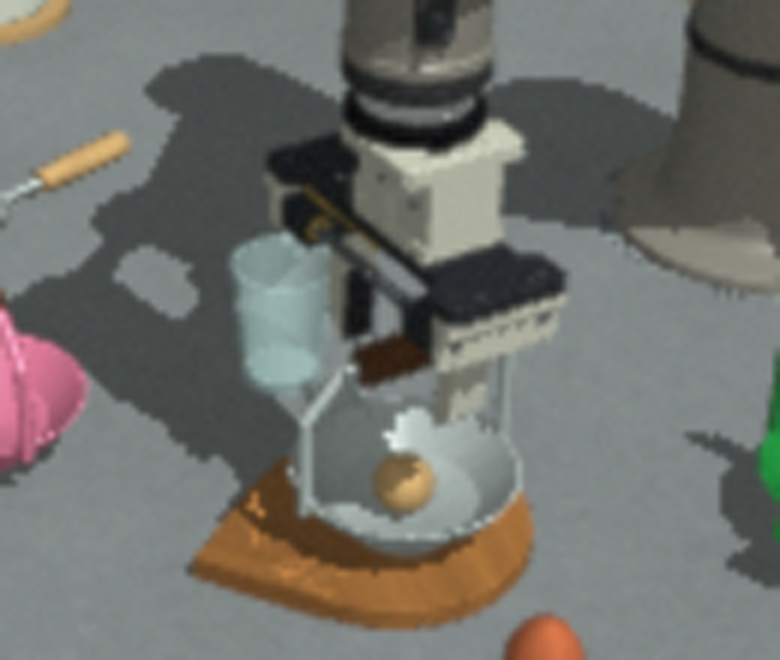

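The grip lies between the open fingers, visible near crop (390,360), and the ball is in the middle. Closing now.

Call:
carry_out --xyz '[[0,0,0],[0,0,0],[0,0,0],[0,0,0],[0,0,0],[0,0,0],[0,0,0],[0,0,0]]' --dr '[[0,0,0],[0,0,0],[0,0,0],[0,0,0],[0,0,0],[0,0,0],[0,0,0],[0,0,0]]' --gripper -1

```text
time: 4.03
tool_pos: [460.9, 78.3, 138.4]
tcp_rot: [-3.141, -0.0, -0.233]
contact_force: [0.6, 1.0, 1.2]
grip_width: 16.6
```

Call:
carry_out --xyz '[[0,0,-0.05],[0,0,-0.1],[0,0,-0.2],[0,0,-0.3],[0,0,-0.35],[0,0,-0.35],[0,0,-0.2],[0,0,-0.1]]' --dr '[[0,0,0],[0,0,0],[0,0,0],[0,0,0],[0,0,0],[0,0,0],[0,0,0],[0,0,0]]'

```text
time: 5.03
tool_pos: [460.9, 78.3, 238.1]
tcp_rot: [-3.141, -0.001, -0.233]
contact_force: [-0.2, 0.2, -3.6]
grip_width: 15.9
```

Call:
carry_out --xyz '[[0,0,-0.05],[0,0,0],[0,0,0],[0,0,0]]' --dr '[[0,0,0],[0,0,0],[0,0,0],[0,0,0]]'

```text
time: 5.52
tool_pos: [460.7, 78.3, 239.9]
tcp_rot: [3.141, 0.001, -0.233]
contact_force: [0.5, -0.3, -2.7]
grip_width: 15.6
```

```bash
cat > look.py <<'E'
from h import *
import sys
o=get_obs();print(round(o['time'],2),o['tool_pos'],np.degrees(o['tcp_rot']),o['contact_force'],o['moment'],o['grip_width'],o['joint_positions'].round(2))
n=sys.argv[1];ims=[]
import pickle
for k in ('scene','top'):
    c=capture(k);pickle.dump(c,open(f'{k}{n}.pkl','wb'))
    u,v=map(int,proj(c,o['tool_pos']+[0,0,-60]));u0,v0=u-45,v-45;print(k,u0,v0)
    ims.append(cv2.resize(c['image'][v0:v0+90,u0:u0+90],(398,398) if 0 else (400,400),interpolation=cv2.INTER_CUBIC))
cv2.imwrite(f'pics/l{n}.png',np.hstack(ims))
E
python3 look.py 2
```

```text
5.53 [460.65315131  78.27766546 239.91032186] [ 1.79984272e+02  4.41567928e-02 -1.33496910e+01] [ 0.46060062 -0.26215104 -2.74149658] [0.03264503 0.00255616 0.00460692] 15.551540409867927 [ 0.    0.24  1.69 -0.    1.21  1.81]
scene 232 141
top 177 148
```

View pics/l2.png

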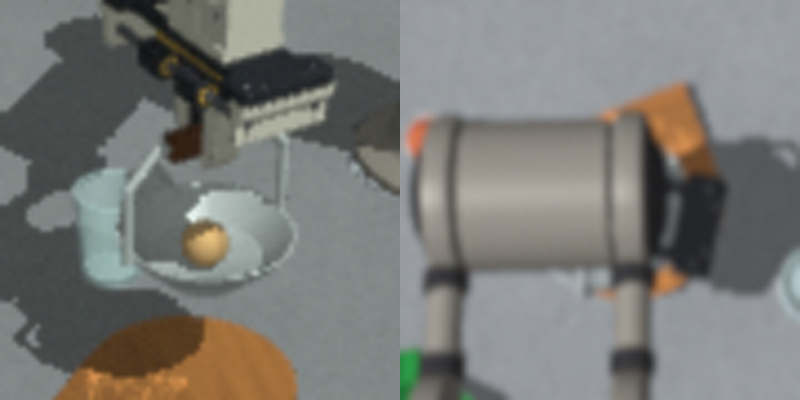

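The dish is lifted level with the ball in the middle (left crop 205,243). Next I tip it 25° about the bar, lip side up.

Call:
carry_out --xyz '[[0,0,0],[0,0,0],[0,0,0],[0,0,0],[0,0,0],[0,0,0],[0,0,0],[0,0,0]]' --dr '[[-0.15,0,0],[-0.3,0,0],[-0.35,0,0],[-0.35,0,0],[-0.35,0,0],[-0.35,0,0],[-0.35,0,0],[-0.35,0,0]]'

```text
time: 6.62
tool_pos: [461.0, 78.6, 240.3]
tcp_rot: [2.784, -0.001, -0.233]
contact_force: [0.8, 0.1, -3.4]
grip_width: 15.8
```

Call:
carry_out --xyz '[[0,0,0],[0,0,0],[0,0,0],[0,0,0],[0,0,0],[0,0,0],[0,0,0],[0,0,0]]' --dr '[[-0.3,0,0],[-0.2,0,0],[-0.08,0,0],[0,0,0],[0,0,0],[0,0,0],[0,0,0],[0,0,0]]'

```text
time: 7.62
tool_pos: [460.8, 78.2, 240.4]
tcp_rot: [2.705, -0.0, -0.233]
contact_force: [0.9, -0.7, -2.9]
grip_width: 15.5
```

```bash
python3 look.py 3; python3 -c "
from h import *
o=get_obs();print(np.degrees(np.arccos(-rot(o)[2,2])))"
```

```text
7.62 [460.83329714  78.21088456 240.35690075] [ 1.54960287e+02 -9.21246050e-03 -1.33547085e+01] [ 0.90762917 -0.66759534 -2.88212244] [ 0.55826705 -0.12552182 -0.01774989] 15.471109200468884 [ 0.24  0.38  1.57 -0.39  1.41  2.15]
scene 232 141
top 177 148
25.04254338069522
```

View pics/l3.png

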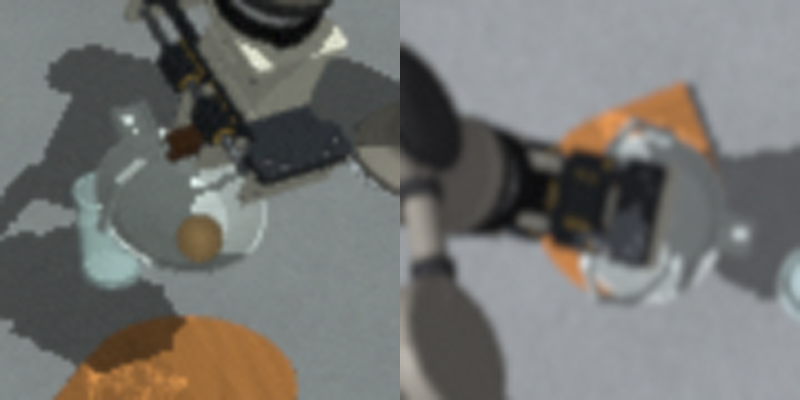

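The dish is tipped 25° with the lip high and the ball near left crop (200,238). I check that it is off the middle.

```bash
cat > ballchk.py <<'E'
from h import *
import pickle,sys
n=sys.argv[1]; c=pickle.load(open(f'scene{n}.pkl','rb'));o=get_obs();Rt=rot(o)
im=c['image'];hsv=cv2.cvtColor(im,cv2.COLOR_BGR2HSV)
mid=o['tool_pos']+Rt@[0,0,95.]; g=o['tool_pos']+Rt@[0,0,3.]
u,v=proj(c,mid);print('pred mid px',u,v)
k=cv2.inRange(hsv,(8,70,60),(25,255,255));q=np.zeros_like(k);u0,v0=int(u),int(v);q[v0-16:v0+16,u0-18:u0+18]=k[v0-16:v0+16,u0-18:u0+18]
nn,l,st,ce=cv2.connectedComponentsWithStats(q);i=1+np.argmax(st[1:,4]);print(st[i],ce[i])
bx=(st[i][0]+(st[i][2]-1)/2,st[i][1]+(st[i][3]-1)/2)
oo,d=ray(c,*bx); # dish frame: x'=along tool y , intersect ball path
# plane containing dish axis and tool y (normal tool x)
nx=Rt[:,0];p=oo+d*((mid-oo)@nx)/(d@nx);print('in dish frame, path along tool y (x,y,z tool):',Rt.T@(p-mid))
# plane level with mid
nz=Rt[:,2];p=oo+d*((mid-oo)@nz)/(d@nz);print('on mid plane:',Rt.T@(p-mid))
E
python3 ballchk.py 2 2>&1 | tail -0; python3 ballchk.py 3
```

```text
pred mid px 270.4896050385755 187.39612874316597
[272 190  10  10  79] [276.39240506 194.26582278]
in dish frame, path along tool y (x,y,z tool): [ 1.28040448e-13 -3.73970181e+01 -9.69649826e+00]
on mid plane: [-5.75530732e+00 -3.26341091e+01  1.70357191e-13]
```

The ball is about 35 mm off the middle, on the side away from the lip. Levelling again.

Call:
carry_out --xyz '[[0,0,0],[0,0,0],[0,0,0],[0,0,0],[0,0,0],[0,0,0],[0,0,0],[0,0,0]]' --dr '[[0.1,0,0],[0.2,0,0],[0.25,0,0],[0.25,0,0],[0.25,0,0],[0.25,0,0],[0.25,0,0],[0.25,0,0]]'

```text
time: 8.72
tool_pos: [460.8, 78.2, 240.3]
tcp_rot: [2.958, -0.0, -0.233]
contact_force: [0.2, 0.6, -2.6]
grip_width: 15.7
```

Call:
carry_out --xyz '[[0,0,0],[0,0,0],[0,0,0],[0,0,0],[0,0,0],[0,0,0],[0,0,0],[0,0,0]]' --dr '[[0.25,0,0],[0.25,0,0],[0.25,0,0],[0.25,0,0],[0.2,0,0],[0.1,0,0],[0.03,0,0],[0,0,0]]'

```text
time: 9.72
tool_pos: [460.8, 78.3, 240.3]
tcp_rot: [3.141, 0.0, -0.233]
contact_force: [-1.0, 0.1, -3.6]
grip_width: 16.1
```

Call:
carry_out --xyz '[[0,0,0],[0,0,0],[0,0,0],[0,0,0],[0,0,0],[0,0,0],[0,0,0],[0,0,0]]' --dr '[[0,0,0],[0,0,0],[0,0,0],[0,0,0],[0,0,0],[0,0,0],[0,0,0],[0,0,0]]'

```text
time: 10.72
tool_pos: [460.8, 78.3, 240.3]
tcp_rot: [3.142, -0.0, -0.233]
contact_force: [-0.1, -0.4, -3.0]
grip_width: 15.8
```

```bash
python3 look.py 4;python3 ballchk.py 4
```

```text
10.72 [460.8236282   78.25228252 240.31198316] [ 1.79995894e+02 -3.80437843e-03 -1.33511379e+01] [-0.05612139 -0.37351359 -3.01077941] [0.04424554 0.00557002 0.00569067] 15.75744320352799 [ 0.    0.24  1.69 -0.    1.21  1.81]
scene 232 141
top 177 148
pred mid px 276.84202495102625 195.29496499086008
[273 191  10  10  81] [277.5308642 195.2962963]
in dish frame, path along tool y (x,y,z tool): [ 3.34571361e-14 -3.91178102e+00 -1.45296775e+00]
on mid plane: [-1.23462495e+00 -2.11853066e+00 -2.60642278e-14]
```

View pics/l4.png

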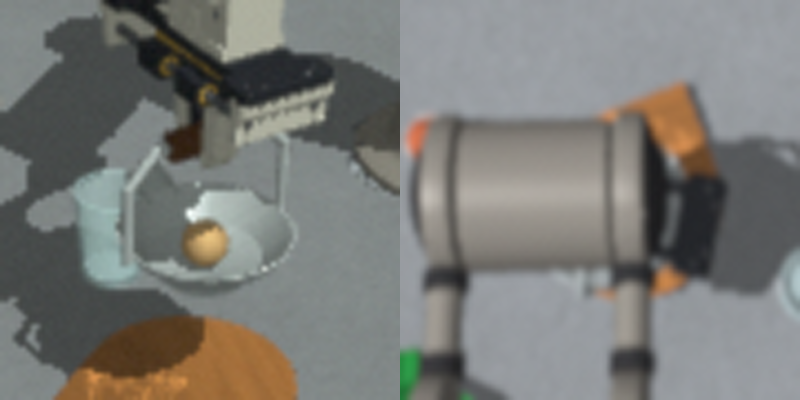

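The ball is back within 2–4 mm of the middle, at left crop (206,243). Now the turn, 78.5° anticlockwise (−9.8 units about tool z), with gentle ramps.

Call:
carry_out --xyz '[[0,0,0],[0,0,0],[0,0,0],[0,0,0],[0,0,0],[0,0,0],[0,0,0],[0,0,0]]' --dr '[[0,0,-0.1],[0,0,-0.2],[0,0,-0.35],[0,0,-0.45],[0,0,-0.5],[0,0,-0.5],[0,0,-0.5],[0,0,-0.5]]'

```text
time: 11.82
tool_pos: [460.8, 78.3, 240.3]
tcp_rot: [3.142, -0.0, 0.203]
contact_force: [0.3, -0.1, -2.6]
grip_width: 15.8
```

Call:
carry_out --xyz '[[0,0,0],[0,0,0],[0,0,0],[0,0,0],[0,0,0],[0,0,0],[0,0,0],[0,0,0]]' --dr '[[0,0,-0.5],[0,0,-0.5],[0,0,-0.5],[0,0,-0.5],[0,0,-0.5],[0,0,-0.5],[0,0,-0.5],[0,0,-0.5]]'

```text
time: 12.82
tool_pos: [460.8, 78.3, 240.3]
tcp_rot: [3.141, 0.0, 0.762]
contact_force: [-1.0, -0.0, -3.2]
grip_width: 16.0
```

Call:
carry_out --xyz '[[0,0,0],[0,0,0],[0,0,0],[0,0,0],[0,0,0],[0,0,0],[0,0,0],[0,0,0]]' --dr '[[0,0,-0.5],[0,0,-0.5],[0,0,-0.5],[0,0,-0.45],[0,0,-0.35],[0,0,-0.25],[0,0,-0.1],[0,0,-0.05]]'

```text
time: 13.82
tool_pos: [460.8, 78.3, 240.3]
tcp_rot: [3.142, 0.0, 1.136]
contact_force: [-0.3, 0.6, -2.8]
grip_width: 15.7
```

Call:
carry_out --xyz '[[0,0,0],[0,0,0],[0,0,0],[0,0,0],[0,0,0],[0,0,0],[0,0,0],[0,0,0]]' --dr '[[0,0,0],[0,0,0],[0,0,0],[0,0,0],[0,0,0],[0,0,0],[0,0,0],[0,0,0]]'

```text
time: 14.82
tool_pos: [460.8, 78.3, 240.3]
tcp_rot: [3.142, 0.0, 1.135]
contact_force: [0.1, -1.3, -3.0]
grip_width: 15.8
```

```bash
python3 look.py 5;python3 ballchk.py 5
```

```text
14.82 [460.82876577  78.28990987 240.29528112] [1.79997570e+02 3.68632866e-03 6.50516239e+01] [ 0.06220782 -1.25650476 -2.98255576] [ 0.01663577 -0.05426843  0.01082087] 15.759442424347906 [ 0.    0.24  1.69 -0.    1.21  0.44]
scene 232 141
top 177 148
pred mid px 276.8517434020969 195.29772870963365
[272 190  11  11  82] [276.98780488 194.93902439]
in dish frame, path along tool y (x,y,z tool): [-8.92636279e-14 -4.85708561e-01 -1.09394696e+00]
on mid plane: [-1.51458048e+00 -1.12393304e+00  1.58399653e-13]
```

View pics/l5.png

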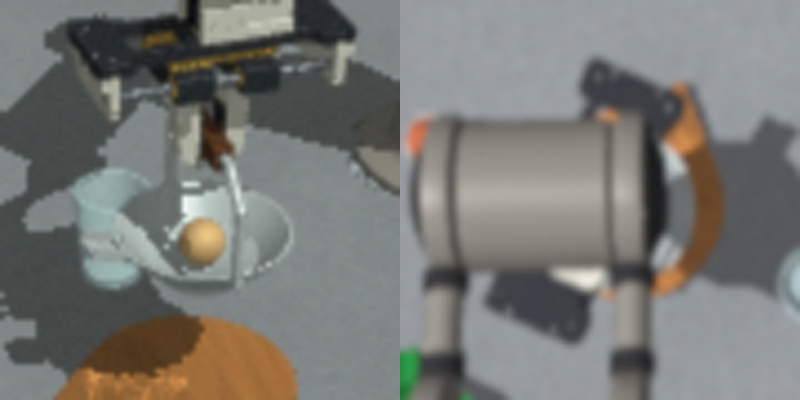

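The ball is about 1–2 mm off the middle. The lip shows at left crop ≈(85–120,240), so I verify its direction.

Run:
```python
from h import *
import pickle
c=pickle.load(open('scene5.pkl','rb'));o=get_obs();Rt=rot(o)
im=cv2.resize(c['image'][170:250,235:315],None,fx=7,fy=7,interpolation=cv2.INTER_CUBIC)
for a in (-37,-25,-13):
    d=np.radians(a);p=np.array([460.8+90*np.cos(d),78.3+90*np.sin(d),157.3]);u,v=proj(c,p)
    print(a,u,v);cv2.circle(im,(int((u+.5-235)*7),int((v+.5-170)*7)),3,(0,0,255),-1)
cv2.imwrite('pics/lip5.png',im)
```

```text
-37 250.03415470437739 193.86951246398937
-25 251.23465390740103 196.98970925061232
-13 253.62352968322656 199.97342817440585
```

View pics/lip5.png

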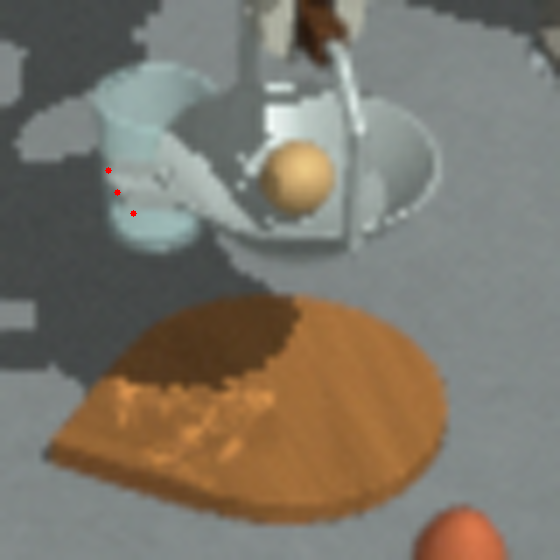

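The lip's outer end (centre ≈117,188 in the crop) falls on the −25° mark. One cross-check of the board direction from this now clear view.

Run:
```python
from h import *
import pickle
c=pickle.load(open('scene5.pkl','rb'))
f=lambda u,v:onz(c,(u+.5)/7-.5+235,(v+.5)/7-.5+170,15)[:2]
pts=np.array([f(*q) for q in [(445,395),(430,355),(385,318),(320,298),(250,296),(200,308),(430,445),(385,485),(310,507)]])
A=np.c_[2*pts,np.ones(len(pts))];x=np.linalg.lstsq(A,(pts**2).sum(1),rcond=None)[0]
t=f(50,442);d=t-x[:2];print(x[:2],np.sqrt(x[2]+x[:2]@x[:2]),t,np.linalg.norm(d),np.degrees(np.arctan2(d[1],d[0])))
```

```text
[462.47490517  75.5682949 ] 84.47230745344163 [572.42752179  24.65657533] 121.16757441915247 -24.845706285202887
```

The second view gives −24.8°, radius 84.5 mm and point at 121 mm, which all agree. Handing in.

```bash
python3 -c "
from plant import close_job
print(close_job())"
```

```text
the job is handed in; nothing more can be done
None
```

I carried out the whole demonstration and handed it in at about 15 s of the 46 s allowed; no verdict was reported. I gripped the steel dish by its dark handle grip and lifted it level by about 10 cm. I tipped it 25°, and the ball rolled about 35 mm off the middle, to the side away from the lip. I levelled it again, and the ball came back to within about 4 mm of the middle. Then I turned it 78.4° anticlockwise and left it held there.

- **Lip direction:** the gripper puts the lip at −25.0°. The board's point measures −24.8° in both camera views, and the lip seen in the scene camera agrees with −25°.
- **Ball:** it is about 1–2 mm from the middle.
- **Level:** the gripper is level within 0.1°.
- **Height:** the grip is about 237 mm above the table.
- **Position:** the dish is about 3–7 mm from over the disc's centre. The two views put that centre about 4 mm apart, far inside the 60 mm allowed.
- **Grip:** the fingers hold the bar at 15.8 mm opening.

**Not fully checked:** at the end the arm hid the dish from the top camera, so the final ball and lip checks rest on the scene camera and the gripper pose. I did not measure whether the bystanders had moved. The path passed well above or clear of them, and no unusual force showed.

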